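Move the row of food containers to the metal rack

ROBOT

A 6-joint arm with a two-finger parallel gripper is mounted at the origin on the work surface. World frame = base frame: x ahead of the robot, y to its left, z up, the work surface at z = 0. Lengths are in m, angles in rad, forces in N, time in s.
With the tool pointing down it reaches from about 0.375 to 0.925 m from the base axis. Payload 5.7 kg.
Tool frame: the origin (TCP) lies at the centre of the arm's flange, where the gripper is bolted on; the fingertips stand 182 mm ahead of it and the grasp point (between the pads) lies 163 mm ahead of it (r.finger_overhang is the z of the fingertips in the tool frame, in m); z points along the fingers, y is the direction in which the jaws open and shut (so a half turn about z gives the same grasp; the last joint's range is limited). The gripper opens to 88 mm and grips with 3 to 60 N. Pads are 20 mm wide; open, the fingers measure 115 mm over their backs; the gripper's body (75 mm by 178 mm) begins 61 mm behind the grasp point.
Start: joints at [-1.27, 0.359, 1.51, -0, 1.272, -0.115], TCP at [0.242, -0.549, 0.405] pointing down, gripper open.
Joint ranges: [-2.97, 2.97], [-1.01, 2.36], [0.21, 2.38], [-0.96, 4.11], [0.2, 2.71], [-2.98, 2.98]. Speed limits (rad/s): [2.39, 2.39, 3.14, 3.14, 3.14, 3.14].

INTERFACE

Orientations are given as a unit quaternion [x, y, z, w].
In Python, from cell import r, imaging gives the robot as it stands. Calls block until the motion is done:
- r.move_to(position, orientation): joint-space move of the TCP to a pose.
- r.servo_line(position, max_speed=0.15, attitude=None): straight line of the TCP; attitude=None keeps the orientation; max_speed is the mean speed in m/s.
- r.goto_joints(angles): joint-space move.
- r.ungrasp() and r.gripper_close(newtons=None): open the fingers fully, or close them until they stop; newtons is the grip in N (None keeps the last).
- r.hold(seconds).
- r.solve_ik(position, orientation): joint angles nearest the present ones, or None.
- imaging.get_image(name): name is "scene" or "top"; returns a dict with "img" (480x640x3 uint8, red, green, blue), "K" (3x3 intrinsics, pixels), "cam_to_world" (4x4, takes a point from camera to world coordinates). Camera axes: x right, y down, z forward; pixel columns grow to the right and rows downward; lengths in m; the calibration is good to about 2 mm. A picture is of the moment at which its call begins. There is no depth.
A pose or a line that the arm cannot do raises r.PlanningError and nothing moves.
- r.job_done(): hands the job in, once; it reports no verdict.
Readings, each from a call of its own:
- r.get_clock(): time.
- r.get_q(): joint angles.
- r.get_joint_velocities(): joint speeds.
- r.get_joint_torque(): joint torques, N m.
- r.get_tcp_pos(): TCP position.
- r.get_eef_rot(): TCP orientation.
- r.get_ft_force(): force on the tool from outside, world axes, zero at the start.
- r.get_ft_torque(): the same for the moment, N m.
- r.get_grip_width(): finger opening in m.
Only numpy, scipy, OpenCV 4.12 (cv2) and the standard library are available. Lean on these libraries where they do the work, as an engineer would, in place of code of your own. Each camera call takes 0.05 s, during which the arm holds its last target.

TASK

Move the four food containers (glass jar, white airtight box, steel canister, crock) from the wooden stand to the grey metal rack, one in each bay, so that they stand there in the same left-to-right order as on the stand now. Set each one upright in the middle of its bay, without dropping or tipping any, and leave the other things on the table where they are.

Things in the scene. Friction and masses are not known exactly. Their poses are not given: they have to be found in the camera images.
- jar_mid (a point): clear glass jar, round, 62 mm across and 96 mm tall over all, with a round glass lid and knob on a white silicone seal ring (59 mm); one of the four containers, 0.25 to 0.5 kg; this point is on its upright axis, half-way up, 48 mm above its underside; z up, yaw without meaning
- box_mid (a point): white plastic airtight box, one of the four containers, 58 mm along its x, 64 mm along its y (72 mm over the two lock levers, one on each y face), 78 mm tall; grip its plain x faces; 0.18 to 0.37 kg; this point is on its upright axis, half-way up, 39 mm above its underside; z up; at the start its x axis is within 0.15 rad of the stand's
- canister_mid (a point): tall steel canister, round, 55 mm across (lid 56 mm), 118 mm tall over its small black lid knob (lid top 108 mm); one of the four containers, 0.2 to 0.42 kg; this point is on its upright axis, half-way up, 59 mm above its underside; z up, yaw without meaning
- crock_mid (a point): squat white ceramic crock with a cork stopper, round, 66 mm across from 6 to 42 mm up, 60 mm tall with the cork; one of the four containers, 0.24 to 0.48 kg; this point is on its upright axis, half-way up, 30 mm above its underside; z up, yaw without meaning
- stand: low slatted pale wooden stand, fixed, 105 mm along x, 388 mm along y, top 45 mm above the table; at the start the containers stand on it in a row along y, on rubber discs at y = -138, -46, 46, 138 mm. Origin: centre of its underside; y points to the robot's left within 0.1 rad, x away from the robot. It may stand nearer than the grey rack or beyond it
- rack: grey metal rack, fixed, 105 mm along x, 388 mm along y; four empty bays centred at y = -138, -46, 46, 138 mm (x = 0), each with a rubber disc 78 mm across (top 73 mm above the table); wire dividers between (79 mm), wire end rails at y = -189, 189 mm (96 mm), long sides open. Origin: centre of its underside; y points to the robot's left within 0.1 rad, x away from it
- pad_jar: black rubber disc fixed on the wooden stand, 78 mm across, 3 mm thick (top 48 mm above the table): the one the glass jar stands on at the start (all four discs look alike); it stays and so marks where the glass jar stood in the row; origin at the centre of its underside
- pad_box: black rubber disc fixed on the wooden stand, 78 mm across, 3 mm thick (top 48 mm above the table): the one the white box stands on at the start (all four discs look alike); it stays and so marks where the white box stood in the row; origin at the centre of its underside
- pad_canister: black rubber disc fixed on the wooden stand, 78 mm across, 3 mm thick (top 48 mm above the table): the one the steel canister stands on at the start (all four discs look alike); it stays and so marks where the steel canister stood in the row; origin at the centre of its underside
- pad_crock: black rubber disc fixed on the wooden stand, 78 mm across, 3 mm thick (top 48 mm above the table): the one the crock stands on at the start (all four discs look alike); it stays and so marks where the crock stood in the row; origin at the centre of its underside
- tongs: steel serving tongs, about 245 mm long, lying on the rubber tray at the left; bystander, stays where it is; origin at its underside
- spatula: wooden spatula, 270 mm long, lying on the rubber tray at the left; bystander, stays where it is; origin at its underside
- jar_ring: small brass jar lid, 46 mm across, 12 mm high, lying on the table between stand and rack; bystander, stays where it is; origin at its underside
- peg: wooden clothes peg, 72 mm long, 10 mm high, lying on the table between stand and rack; bystander, stays where it is; origin at its underside
- mug: white mug, 85 mm tall, at the right; bystander, stays where it is; origin at its underside
- oil: green glass oil bottle, 200 mm tall, at the right; bystander, stays where it is; origin at its underside
- mill: dark wooden pepper mill, 125 mm tall, at the right; bystander, stays where it is; origin at its underside
Things that resemble listed ones, but are neither listed nor needed, are in the scene too. Leave any pink look-alike of the part that bears canister_mid alone.

How it is judged:
At the end, for the whole second after the job is handed in: Each container stands in the grey rack's bay with the same place in the row as it had on the wooden stand: axis within 13 mm of the bay's centre along and across the rack, underside within 4 mm of the disc, upright within 0.09 rad, released, at rest (((y of pad_jar in the frame of stand between -0.158 and -0.118 m and y of jar_mid in the frame of rack between -0.151 and -0.125 m) or (y of pad_jar in the frame of stand between -0.066 and -0.026 m and y of jar_mid in the frame of rack between -0.059 and -0.033 m) or (y of pad_jar in the frame of stand between 0.026 and 0.066 m and y of jar_mid in the frame of rack between 0.033 and 0.059 m) or (y of pad_jar in the frame of stand between 0.118 and 0.158 m and y of jar_mid in the frame of rack between 0.125 and 0.151 m)) and x of jar_mid in the frame of rack between -0.013 and 0.013 m and height (world z) of jar_mid between 0.117 and 0.125 m and angle between each of jar_mid, box_mid, canister_mid, crock_mid's own z axis and vertical below 0.09 rad and linear speed of each of jar, box, canister, crock below 0.02 m/s and angular speed of each of jar, box, canister, crock below 0.2 rad/s and contact force between the fingers and jar below 0.1 N and ((y of pad_box in the frame of stand between -0.158 and -0.118 m and y of box_mid in the frame of rack between -0.151 and -0.125 m) or (y of pad_box in the frame of stand between -0.066 and -0.026 m and y of box_mid in the frame of rack between -0.059 and -0.033 m) or (y of pad_box in the frame of stand between 0.026 and 0.066 m and y of box_mid in the frame of rack between 0.033 and 0.059 m) or (y of pad_box in the frame of stand between 0.118 and 0.158 m and y of box_mid in the frame of rack between 0.125 and 0.151 m)) and x of box_mid in the frame of rack between -0.013 and 0.013 m and height (world z) of box_mid between 0.108 and 0.116 m and contact force between the fingers and box below 0.1 N and ((y of pad_canister in the frame of stand between -0.158 and -0.118 m and y of canister_mid in the frame of rack between -0.151 and -0.125 m) or (y of pad_canister in the frame of stand between -0.066 and -0.026 m and y of canister_mid in the frame of rack between -0.059 and -0.033 m) or (y of pad_canister in the frame of stand between 0.026 and 0.066 m and y of canister_mid in the frame of rack between 0.033 and 0.059 m) or (y of pad_canister in the frame of stand between 0.118 and 0.158 m and y of canister_mid in the frame of rack between 0.125 and 0.151 m)) and x of canister_mid in the frame of rack between -0.013 and 0.013 m and height (world z) of canister_mid between 0.128 and 0.136 m and contact force between the fingers and canister below 0.1 N and ((y of pad_crock in the frame of stand between -0.158 and -0.118 m and y of crock_mid in the frame of rack between -0.151 and -0.125 m) or (y of pad_crock in the frame of stand between -0.066 and -0.026 m and y of crock_mid in the frame of rack between -0.059 and -0.033 m) or (y of pad_crock in the frame of stand between 0.026 and 0.066 m and y of crock_mid in the frame of rack between 0.033 and 0.059 m) or (y of pad_crock in the frame of stand between 0.118 and 0.158 m and y of crock_mid in the frame of rack between 0.125 and 0.151 m)) and x of crock_mid in the frame of rack between -0.013 and 0.013 m and height (world z) of crock_mid between 0.099 and 0.107 m and contact force between the fingers and crock below 0.1 N); the robot touches nothing.
It fails at once if a container is tipped by more than 0.7 rad (40 degrees) (angle between any of jar_mid, box_mid, canister_mid, crock_mid's own z axis and vertical above 0.7 rad).
It fails at once if a container is dropped or thrown: it moves faster than 0.6 m/s while the fingers do not hold it (a fall of about 18 mm) ((linear speed of jar above 0.6 m/s and contact force between the fingers and jar below 0.2 N) or (linear speed of box above 0.6 m/s and contact force between the fingers and box below 0.2 N) or (linear speed of canister above 0.6 m/s and contact force between the fingers and canister below 0.2 N) or (linear speed of crock above 0.6 m/s and contact force between the fingers and crock below 0.2 N)).
It fails at once if one of the other things on the table (tongs, spatula, brass jar lid, clothes peg, mug, oil bottle, pepper mill) is moved by more than 30 mm (distance of any of tongs, spatula, jar_ring, peg, mug, oil, mill from where it was at the start of the episode above 0.03 m).
It also fails if it takes over 102 s, if anything falls off the work surface, if the arm or the gripper's body presses on something with over 40 N, if the wrist force passes 120 N, or if a joint passes its speed limit or range.

## Working session

There is one attempt and no reset: what is moved stays moved. The work goes in short steps, each a Python script; the robot and the scene stay as the last script left them, time stands still between calls to the robot, and variables do not carry over. Pictures are saved under pics/ and viewed, and the job is handed in when it is done.

```bash
ls; mkdir -p pics; python3 - <<'E'
from cell import r, imaging
import cv2,numpy as np
for n in ("scene","top"):
    d=imaging.get_image(n); cv2.imwrite(f"pics/{n}0.png",d["img"][:,:,::-1]); print(n,d["K"].tolist(),np.round(d["cam_to_world"],4).tolist())
print(r.get_clock(),r.get_eef_rot(),r.get_grip_width())
E
```

```text
pics
scene [[516.4667255371864, 0.0, 313.32088210471744], [0.0, 516.4667255371864, 224.22038381539804], [0.0, 0.0, 1.0]] [[-0.5512, 0.7001, -0.4539, 1.1575], [0.8344, 0.4665, -0.2936, 0.4146], [0.0062, -0.5406, -0.8413, 1.2474], [0.0, 0.0, 0.0, 1.0]]
top [[568.5841105639748, 0.0, 322.6013638926722], [0.0, 568.5841105639748, 240.8311874766977], [0.0, 0.0, 1.0]] [[-0.0204, -0.9962, 0.0851, 0.4238], [-0.9998, 0.0205, 0.0005, 0.0158], [-0.0022, -0.085, -0.9964, 1.3142], [0.0, 0.0, 0.0, 1.0]]
0.1 [ 9.78466417e-01  2.06404394e-01 -8.13352304e-05 -8.30909476e-04] 0.08785424315295505
```

View pics/scene0.png

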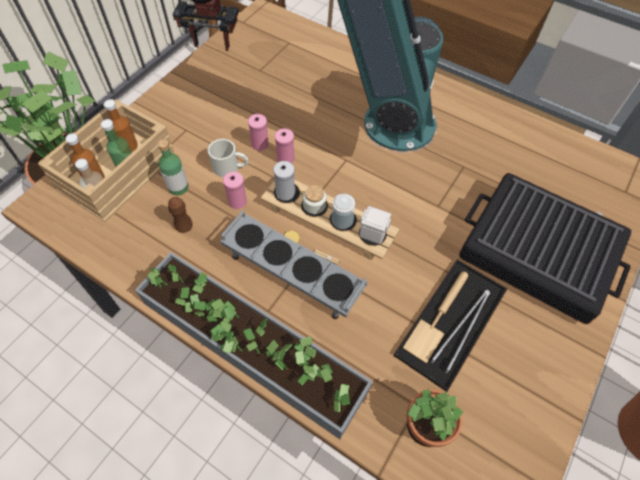

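View pics/top0.png

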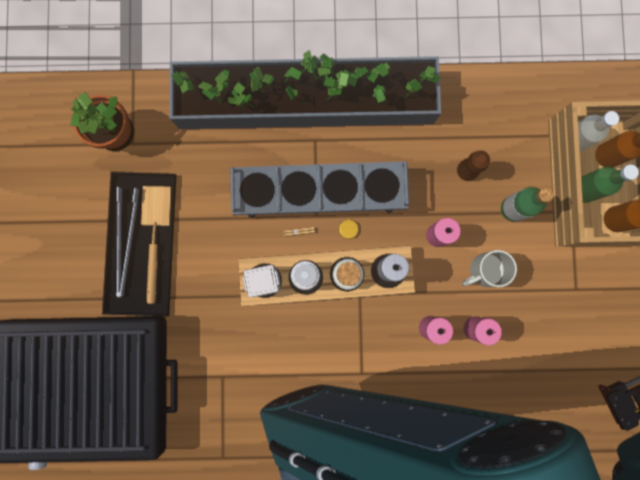

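The top view (left of the picture is the robot's left) shows the stand near, with box (262,280), jar (305,276), crock (347,273) and canister (391,269). The rack is beyond it, with discs from (257,189) to (382,185). Pink canisters stand at the right. Next I'll zoom in and measure.

```bash
cat > h.py <<'E'
import numpy as np,cv2
from cell import r, imaging
def ray(d,u,v,z):
    K,T=d["K"],np.array(d["cam_to_world"])
    p=T[:3,:3]@np.linalg.solve(K,[u,v,1.0]); o=T[:3,3]
    return o+p*(z-o[2])/p[2]
def proj(d,P):
    T=np.array(d["cam_to_world"]); c=T[:3,:3].T@(np.asarray(P)-T[:3,3]); q=d["K"]@c; return q[:2]/q[2]
E
python3 - <<'E'
from h import *
d=imaging.get_image("top"); g=d["img"]
h=g.max(axis=2)
m=((h<45)).astype(np.uint8)
m[:160]=0;m[310:]=0;m[:,:225]=0;m[:,420:]=0
n,l,s,c=cv2.connectedComponentsWithStats(m)
for i in range(1,n):
    if s[i,4]>300:
        cs,_=cv2.findContours((l==i).astype(np.uint8),0,2); e=cv2.fitEllipse(cs[0])
        print(c[i],s[i],np.round(e[0],1),np.round(e[1],1),ray(d,*c[i],.073).round(4))
cv2.imwrite("pics/topc.png",cv2.resize(g[150:320,220:430,::-1],None,fx=3.8,fy=3.4 if 0 else 3.5,interpolation=cv2.INTER_CUBIC))
d=imaging.get_image("scene"); g=d["img"]
cv2.imwrite("pics/scc.png",cv2.resize(g[140:330,210:410,::-1],None,fx=3,fy=3,interpolation=cv2.INTER_CUBIC))
E
```

```text
[300.07120743 184.08359133] [283 173  32  26 323] [299.2 184.4] [21.5 26.3] [0.6566 0.0636 0.073 ]
[338.88064516 182.62258065] [325 172  31  26 310] [338.5 183.4] [20.  27.8] [ 0.6581 -0.0222  0.073 ]
```

View pics/topc.png

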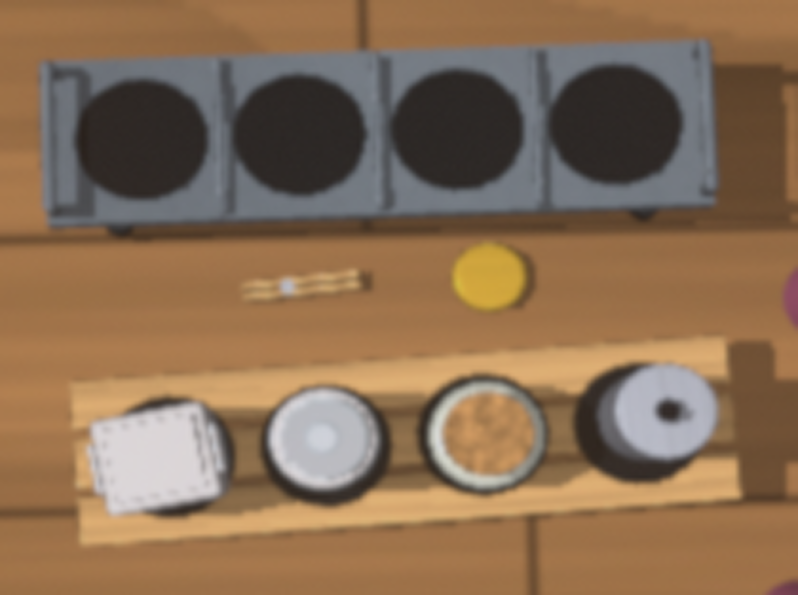

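View pics/scc.png

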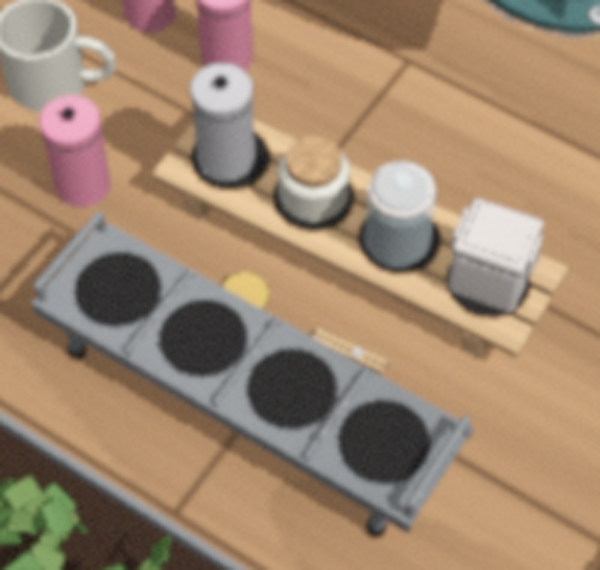

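```bash
python3 - <<'E'
from h import *
for nm in("top","scene"):
    d=imaging.get_image(nm); g=d["img"]
    m=((g.max(axis=2)<78)&(g.max(axis=2).astype(int)-g.min(axis=2)<25)).astype(np.uint8)
    roi=(slice(160,215),slice(230,412)) if nm=="top" else (slice(215,310),slice(220,365))
    mm=np.zeros_like(m);mm[roi]=m[roi]
    mm=cv2.morphologyEx(mm,cv2.MORPH_OPEN,cv2.getStructuringElement(2,(9,9)))
    n,l,s,c=cv2.connectedComponentsWithStats(mm)
    P=[]
    for i in range(1,n):
        if s[i,4]>200:
            cs,_=cv2.findContours((l==i).astype(np.uint8),0,1)
            e=cv2.fitEllipse(cs[0]); P.append(ray(d,*e[0],.073)); print(nm,s[i],np.round(e[0],1),np.round(e[1],1),P[-1].round(4))
    P=np.array(P)
    P=P[np.argsort(P[:,1])]
    print(np.diff(P,axis=0).round(4), P.mean(0))
# colour samples
d=imaging.get_image("top"); g=d["img"]
for u,v in [(262,280),(305,276),(297,276),(347,273),(332,273),(397,267),(386,270),(250,300),(300,250)]: print(u,v,g[v,u])
# stand mask edges: pale wood
for nm,z in (("top",.045),):
    for u,v in [(238.8,259.4),(411.5,247.0),(415,292.5),(241,305.5)]: print(ray(d,u,v,z))
E
```

```text
top [364 169  35  34 930] [381.4 185.1] [32.7 34.4] [ 0.6506 -0.1159  0.073 ]
top [281 171  35  35 934] [298.2 188.1] [32.9 34.4] [0.6478 0.0679 0.073 ]
top [322 170  36  34 935] [339.7 186.6] [33.  34.4] [ 0.6492 -0.0239  0.073 ]
top [240 173  35  34 962] [256.5 189.5] [33.5 34.8] [0.6465 0.16   0.073 ]
[[-0.0014  0.092   0.    ]
 [-0.0014  0.0918  0.    ]
 [-0.0013  0.0921  0.    ]] [0.6485     0.02203877 0.073     ]
scene [236 225  27  23 505] [249.  236.1] [22.4 26.7] [ 0.6501 -0.1172  0.073 ]
scene [264 241  28  24 527] [277.3 252.4] [23.  27.2] [ 0.6489 -0.0255  0.073 ]
scene [293 257  29  25 577] [307.  269.2] [24.3 28.3] [0.6471 0.0666 0.073 ]
scene [324 274  29  27 613] [337.7 287. ] [25.7 28.5] [0.646  0.1588 0.073 ]
[[-0.0012  0.0917  0.    ]
 [-0.0018  0.0921  0.    ]
 [-0.0011  0.0922  0.    ]] [0.64802146 0.02065936 0.073     ]
262 280 [218 213 214]
305 276 [206 209 216]
297 276 [188 187 192]
347 273 [182 135  86]
332 273 [98 95 88]
397 267 [52 44 42]
386 270 [183 184 195]
250 300 [213 166 111]
300 250 [173 125  79]
[0.49433736 0.2044953  0.045     ]
[ 0.51419392 -0.18218202  0.045     ]
[ 0.41269481 -0.18654476  0.045     ]
[0.39182677 0.2004127  0.045     ]
```

The rack discs agree in both cameras (92 mm pitch, 1.4 mm apart), and the stand corners give 387 x 102 mm. Next I'll overlay the predicted container outlines.

```bash
cat > ov.py <<'E'
from h import *
th=.053; SC=np.array([.4533,.009]); ex=np.array([np.cos(th),np.sin(th)]); ey=np.array([-np.sin(th),np.cos(th)])
pos={n:SC+y*ey for n,y in zip(["canister","crock","jar","box"],[-.138,-.046,.046,.138])}
E
cat > ov1.py <<'E'
from ov import *
import sys
def draw(off,tag,yawb):
  for nm,(u0,v0,w,h),f in (("top",(225,235,200,75),4),("scene",(255,140,150,130),5)):
    d=imaging.get_image(nm); g=cv2.resize(d["img"][v0:v0+h,u0:u0+w,::-1].copy(),None,fx=f,fy=f,interpolation=cv2.INTER_CUBIC)
    def poly(pts,col):
        q=np.array([(proj(d,p)-[u0,v0]+.5)*f for p in pts]); cv2.polylines(g,[q.astype(np.int32)],True,col,1)
    t=np.linspace(0,2*np.pi,60)
    def circ(c,R,z,col): poly([(c[0]+R*np.cos(a),c[1]+R*np.sin(a),z) for a in t],col)
    for n in pos:
        circ(pos[n],.039,.048,(0,0,255))
        c=pos[n]+off[n]
        if n=="canister": circ(c,.0275,.048,(0,255,0));circ(c,.028,.156,(0,255,0))
        if n=="crock": circ(c,.033,.054,(0,255,0));circ(c,.033,.09,(0,255,0))
        if n=="jar": circ(c,.031,.05,(0,255,0));circ(c,.031,.115,(0,255,0))
        if n=="box":
            a=yawb; X=np.array([np.cos(a),np.sin(a)])*.029; Y=np.array([-np.sin(a),np.cos(a)])*.032
            for z in(.048,.126): poly([(*(c+i*X+j*Y),z) for i,j in((1,1),(1,-1),(-1,-1),(-1,1))],(0,255,0))
    cv2.imwrite(f"pics/ov_{nm}{tag}.png",g)
if __name__=="__main__":
    draw({n:np.zeros(2) for n in pos},"a",.053+.08)
E
python3 ov1.py
```

```text
(no output)
```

View pics/ov_topa.png

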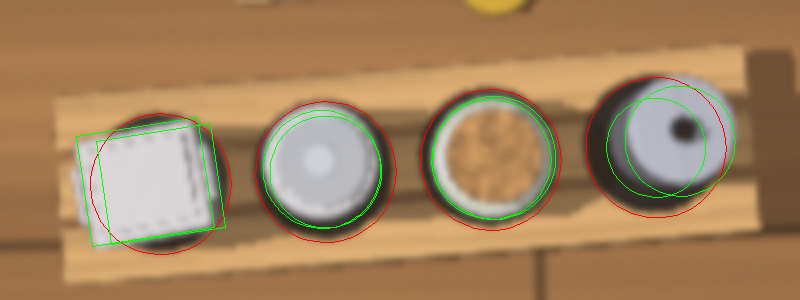

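View pics/ov_scenea.png

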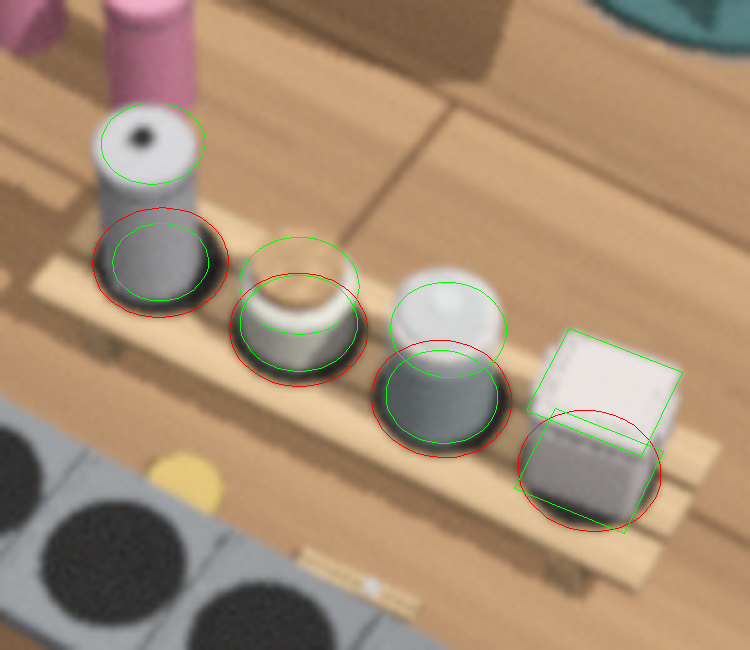

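Discs and outlines match the prediction. The canister is about 5 mm and the jar about 3 mm further in +x, and the box yaw is about 0.13. I'll start with the canister.

```bash
cat > job.py <<'E'
from ov import *
from scipy.spatial.transform import Rotation as R
off={"canister":(.005,0),"crock":(0,0),"jar":(.003,0),"box":(0,-.001)}
hg={"canister":.066,"crock":.026,"jar":.045,"box":.042}
yr=dict(canister=-.138,crock=-.046,jar=.046,box=.138)
RC=np.array([.6483,.0214]); tr=.0148
G=.163; ZT=.41
def quat(yaw,s):  # tool y along +-x of yaw
    c=np.array([np.cos(yaw),np.sin(yaw),0])*s; z=np.array([0,0,-1.]); x=np.cross(c,z)
    return R.from_matrix(np.c_[x,c,z]).as_quat()
def S(s=None):
    return s
def pick(n,s,yaw=None):
    yaw=th if yaw is None else yaw
    c=pos[n]+np.array(off[n]); q=quat(yaw,s)
    r.move_to([*c,ZT],q); 
    z=.048+hg[n]+G
    r.servo_line([*c,z],max_speed=.15)
    r.gripper_close(30); r.hold(.2); print("width",r.get_grip_width(),"F",np.round(r.get_ft_force(),2),r.get_clock())
def lift(n):
    p=r.get_tcp_pos(); r.servo_line([p[0],p[1],.048+hg[n]+G+.08],max_speed=.12)
    print("lift w",r.get_grip_width(),"F",np.round(r.get_ft_force(),2),r.get_clock())
def place(n,s,dz=.001):
    b=RC+yr[n]*np.array([-np.sin(tr),np.cos(tr)])
    z=.073+hg[n]+G
    r.servo_line([*b,z+.055],max_speed=.15,attitude=quat(tr,s))
    print("w",r.get_grip_width(),"F",np.round(r.get_ft_force(),2))
    r.servo_line([*b,z+dz],max_speed=.07); r.hold(.2)
    print("down",np.round(r.get_tcp_pos(),4),np.round([*b,z+dz],4),"F",np.round(r.get_ft_force(),2),r.get_clock())
def release():
    p=r.get_tcp_pos(); r.ungrasp(); r.hold(.1); r.servo_line([p[0],p[1],ZT],max_speed=.15); print(r.get_clock())
def snap(tag):
    for nm,(u0,v0,w,h),f in (("top",(225,150,200,160),4),("scene",(210,120,200,210),2.8)):
        d=imaging.get_image(nm); cv2.imwrite(f"pics/{nm}_{tag}.png",cv2.resize(d["img"][v0:v0+h,u0:u0+w,::-1],None,fx=f,fy=f,interpolation=cv2.INTER_CUBIC))
E
python3 - <<'E'
from job import *
for n in pos:
  for s in(1,-1):
    c=pos[n]; b=RC+yr[n]*np.array([-np.sin(tr),np.cos(tr)])
    for P,yaw in (([*c,ZT],th),([*c,.048+hg[n]+G],th),([*b,.073+hg[n]+G],tr),([*b,ZT],tr)):
        q=r.solve_ik(P,quat(yaw,s)); print(n,s,None if q is None else np.round(q,2))
E
```

```text
canister 1 [-0.42  0.18  1.76 -0.    1.21 -0.47]
canister 1 [-0.42  0.35  1.91 -0.    0.88 -0.47]
canister 1 [-0.28  0.54  1.48 -0.    1.12 -0.3 ]
canister 1 [-0.28  0.44  1.36 -0.    1.34 -0.3 ]
canister -1 [-0.42  0.18  1.76 -0.    1.21  2.67]
canister -1 [-0.42  0.35  1.91 -0.    0.88  2.67]
canister -1 [-0.28  0.54  1.48 -0.    1.12  2.84]
canister -1 [-0.28  0.44  1.36 -0.    1.34  2.84]
crock 1 [-0.23  0.15  1.8  -0.    1.2  -0.29]
crock 1 [-0.23  0.4   1.99 -0.    0.75 -0.29]
crock 1 [-0.14  0.57  1.54 -0.    1.03 -0.16]
crock 1 [-0.14  0.43  1.39 -0.    1.33 -0.16]
crock -1 [-0.23  0.15  1.8  -0.    1.2   2.86]
crock -1 [-0.23  0.4   1.99 -0.    0.75  2.86]
crock -1 None
crock -1 None
jar 1 [-0.03  0.14  1.8  -0.    1.2  -0.08]
jar 1 [-0.03  0.36  1.98 -0.    0.8  -0.08]
jar 1 [-0.    0.55  1.52 -0.    1.07 -0.02]
jar 1 [-0.    0.43  1.39 -0.    1.33 -0.02]
jar -1 None
jar -1 None
jar -1 None
jar -1 None
box 1 [ 0.17  0.16  1.77 -0.    1.2   0.12]
box 1 [ 0.17  0.38  1.95 -0.    0.81  0.12]
box 1 [ 0.14  0.57  1.49 -0.    1.08  0.12]
box 1 [ 0.14  0.45  1.35 -0.    1.34  0.12]
box -1 None
box -1 None
box -1 None
box -1 None
```

```bash
python3 - <<'E'
from job import *
pick("canister",1); lift("canister"); snap("c1")
E
```

```text
width 0.05510500178986579 F [-3.39 -0.45  5.51] 4.025
lift w 0.055099116697789816 F [-0.28  0.24 -3.4 ] 4.8417
```

View pics/scene_c1.png

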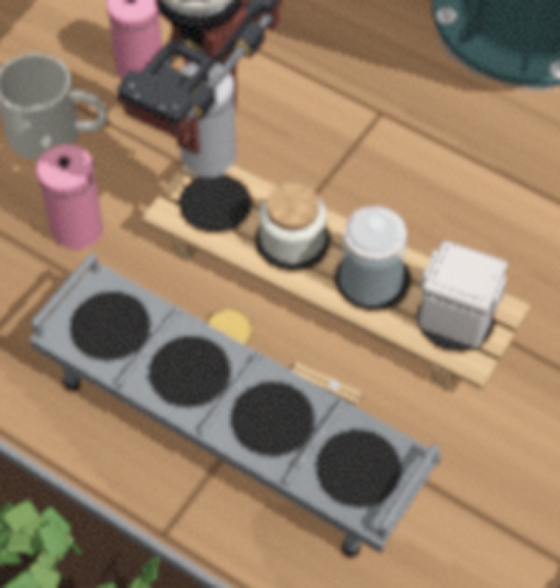

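The canister is held upright (55.1 mm, 3.4 N) and the other three are undisturbed. Now placing it.

```bash
python3 - <<'E'
from job import *
place("canister",1)
E
```

```text
w 0.055571583303177116 F [ 0.89  0.54 -2.79]
down [ 0.6505 -0.1166  0.3031] [ 0.6503 -0.1166  0.303 ] F [-0.3   0.87 -2.86] 7.45
```

```bash
cat >> job.py <<'E'
def settle(maxdown=.006):
    p=np.array(r.get_tcp_pos()); f0=r.get_ft_force()[2]
    k=0
    for k in range(1,int(maxdown/.001)+1):
        r.servo_line([p[0],p[1],p[2]-.001*k],max_speed=.01); r.hold(.1); f=r.get_ft_force()[2]
        if f>f0+1.5: break
    print("settle",k,f0,f,r.get_clock())
E
python3 - <<'E'
from job import *
settle(); 
E
```

```text
settle 2 -2.8639209955495692 4.982439679717097 8.15
```

```bash
python3 - <<'E'
from job import *
release(); pick("crock",1); lift("crock"); snap("c2")
E
```

```text
9.8083
width 0.06495248334116271 F [-2.11 -0.16  6.44] 12.6417
lift w 0.06489698447279675 F [-0.41 -0.6  -3.77] 13.4583
```

View pics/scene_c2.png

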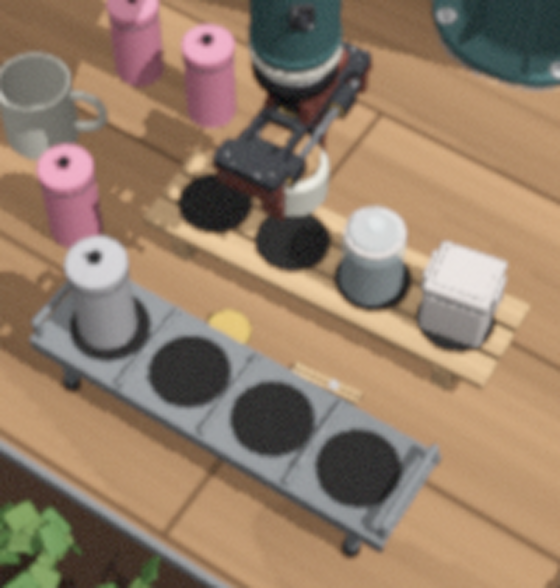

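View pics/top_c2.png

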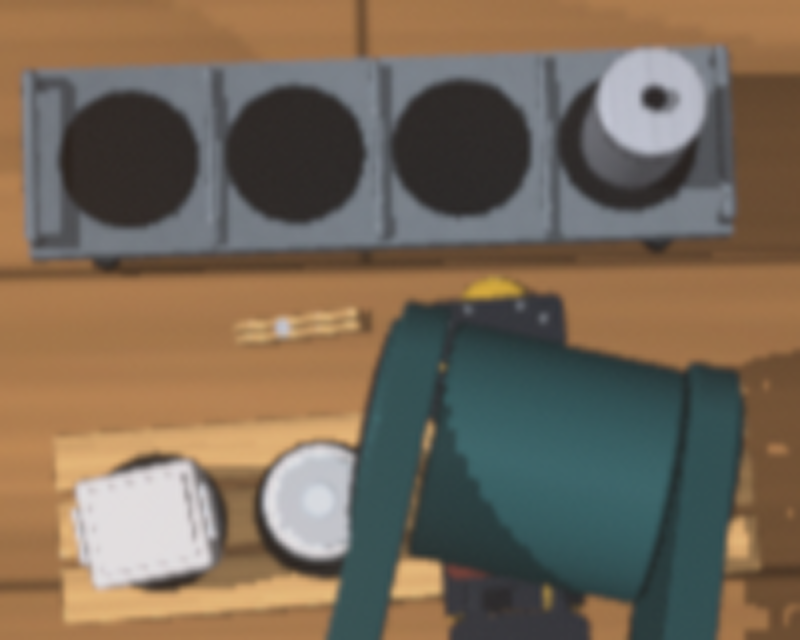

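The canister stands upright in the right-hand bay. The crock is held, so I'll place it and then pick up the jar.

```bash
python3 - <<'E'
from job import *
place("crock",1); settle(); release(); 
pick("jar",1); lift("jar"); snap("c3")
E
```

```text
w 0.06486664876053751 F [ 0.06  1.   -4.29]
down [ 0.6491 -0.0246  0.263 ] [ 0.649  -0.0246  0.263 ] F [ 0.19 -0.02 -4.4 ] 16.125
settle 1 -4.400216344307662 0.5922298352379148 16.475
18.275
width 0.06154859872245556 F [-3.36 -0.43  6.67] 21.0333
lift w 0.06171906113638177 F [-0.35 -0.77 -4.21] 21.85
```

View pics/scene_c3.png

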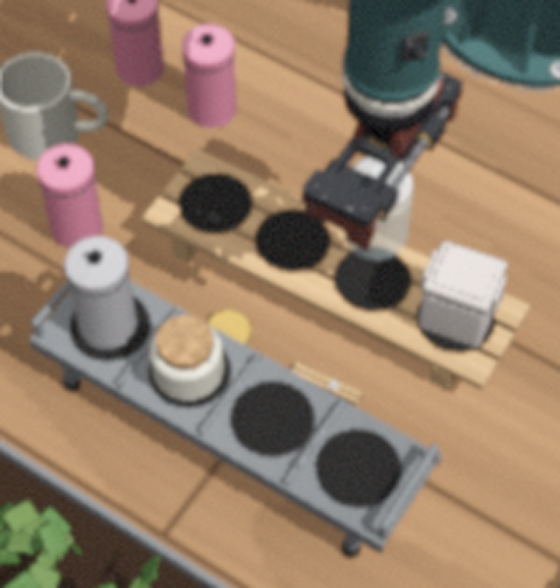

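View pics/top_c3.png

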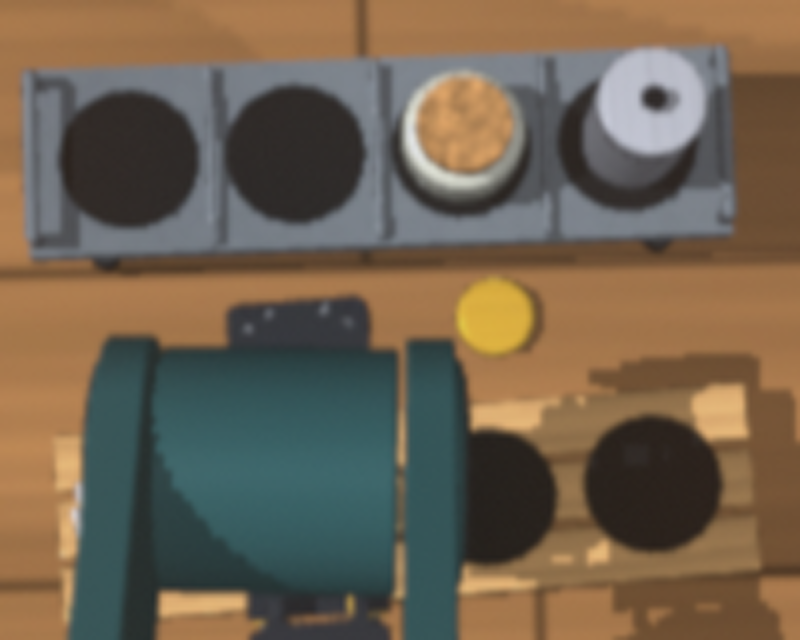

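The crock stands centred in the second bay, and the jar is held upright. Next: place the jar, then pick the box.

```bash
python3 - <<'E'
from job import *
place("jar",1); settle(); release(); 
pick("box",1,.133); lift("box"); snap("c4")
E
```

```text
w 0.06187113109750171 F [ 0.52  0.31 -3.27]
down [0.6478 0.0674 0.282 ] [0.6476 0.0674 0.282 ] F [-0.13  0.25 -4.23] 24.525
settle 1 -4.2295349358169725 0.6979304021608347 24.875
26.5917
width 0.058680042112380135 F [-4.35 -0.22  5.49] 29.4333
lift w 0.058595318423196555 F [ 0.16  0.04 -3.  ] 30.25
```

View pics/scene_c4.png

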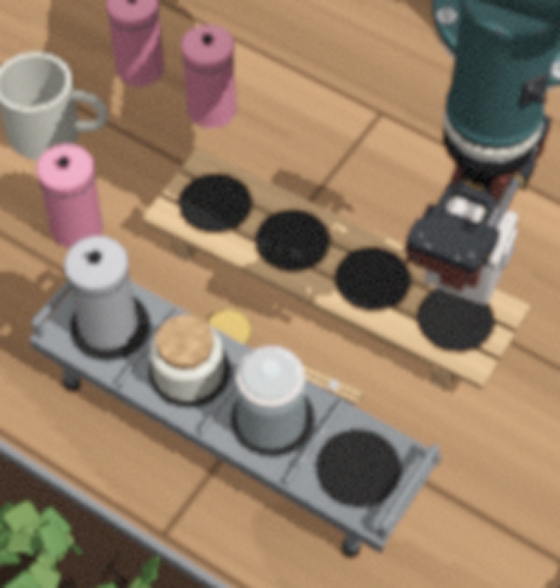

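The jar is placed and the box is held with its faces flush (58.6 mm). Placing the box, then clearing the view.

```bash
python3 - <<'E'
from job import *
place("box",1); settle(); release()
r.move_to([.45,.0,.45],quat(0,1)); snap("c5"); print(r.get_clock(), r.get_grip_width())
# overlay check at the target poses
b={n:RC+yr[n]*np.array([-np.sin(tr),np.cos(tr)]) for n in yr}
t=np.linspace(0,2*np.pi,60)
for nm,(u0,v0,w,h),f in (("top",(225,150,200,75),4),("scene",(210,180,160,130),5)):
    d=imaging.get_image(nm); g=cv2.resize(d["img"][v0:v0+h,u0:u0+w,::-1].copy(),None,fx=f,fy=f,interpolation=cv2.INTER_CUBIC)
    def poly(P): cv2.polylines(g,[np.array([(proj(d,p)-[u0,v0]+.5)*f for p in P]).astype(np.int32)],True,(0,255,0),1)
    for n,Rr,zs in (("canister",.028,(.075,.181)),("crock",.033,(.079,.115)),("jar",.031,(.076,.145))):
        for z in zs: poly([(b[n][0]+Rr*np.cos(a),b[n][1]+Rr*np.sin(a),z) for a in t])
    X=np.array([np.cos(tr),np.sin(tr)])*.029;Y=np.array([-np.sin(tr),np.cos(tr)])*.032
    for z in(.073,.151): poly([(*(b["box"]+i*X+j*Y),z) for i,j in((1,1),(1,-1),(-1,-1),(-1,1))])
    cv2.imwrite(f"pics/fin_{nm}.png",g)
E
```

```text
w 0.05816244514989679 F [-1.43 -0.56 -2.43]
down [0.6464 0.1594 0.2791] [0.6463 0.1594 0.279 ] F [-0.25  0.46 -2.72] 32.9667
settle 2 -2.7201935137552007 5.403630285944195 33.6667
35.45
36.55 0.08827963794863007
```

View pics/fin_top.png

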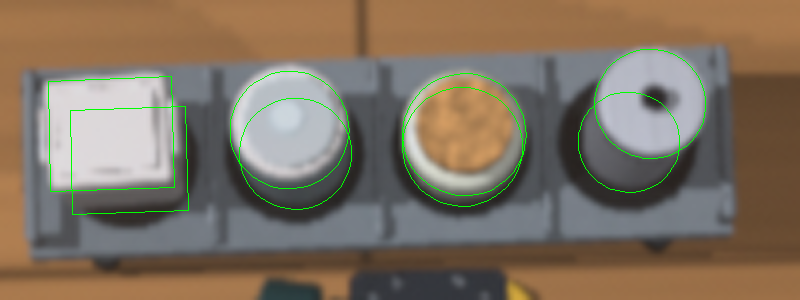

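View pics/fin_scene.png

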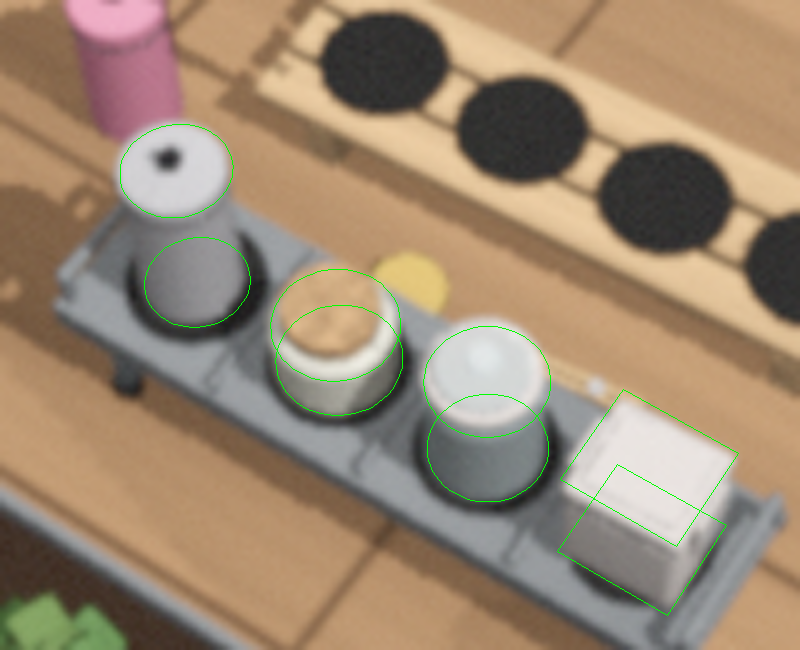

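The projected outlines fit all four containers to about 2–3 mm in both views. They stand upright, in the order box, jar, crock, canister from the left. The brass lid and peg have not moved in the picture.

```bash
python3 - <<'E'
from h import *
r.job_done(); print(r.get_clock())
E
```

```text
the job is handed in; nothing more can be done
the job is handed in; nothing more can be done
```

All four containers are on the grey rack in their original order: box, jar, crock, canister from the robot's left. I handed the job in at about 36.6 s of the 102 s allowed; the system gave no verdict.

- **Placing:** I gripped each container across its row at 30 N. I lowered each one until the wrist force showed contact with the disc, then released it.
- **Position and tilt:** Outlines projected at the bay centres matched the containers to about 2–3 mm in both cameras, and all four look upright. The gripper was open and clear, about 0.27 m above the table.
- **Other objects:** The brass lid, clothes peg and pink canisters showed no movement in the pictures I took. I did not check the tongs, spatula, mug, oil bottle and pepper mill in the last pictures, but the arm worked clear of them.
- **Differences seen:**
  - The crock gripped at 64.9 mm instead of the 66 mm given.
  - The canister and box needed about 1 mm more lowering than the jar and crock to touch down.
  - The two cameras disagreed by about 1.4 mm on where the rack is, which is within their calibration.

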